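# Stand a repaired tablet against the bench supply for its screen test

## Robot

A 6-joint arm with a two-finger parallel gripper is mounted at the origin on the work surface. World frame = base frame: x ahead of the robot, y to its left, z up, the work surface at z = 0. Lengths are in m, angles in rad, forces in N, time in s.
With the tool pointing down it reaches from about 0.225 to 0.875 m from the base axis. Payload 3.4 kg.
Tool frame: the origin (TCP) lies at the very end of the fingers, on their centre line; the grasp point (between the pads) lies 19 mm behind it (manip.tcp_to_grasp is the distance from the TCP to the grasp point, in m); z points along the fingers, y is the line along which they close (so a half turn about z gives the same grasp; the last joint's range is limited). The gripper opens to 85 mm and grips with 20 to 120 N. Pads are 22 mm wide; open, the fingers measure 114 mm over their backs; the gripper's body (76 mm by 85 mm) begins 54 mm behind the grasp point. The pads swing forward as they close: fully open they stand 13 mm farther back than shut.
Start: joints at [0.998, 0.276, 1.505, -0, 1.361, -0.121], TCP at [0.251, 0.517, 0.231] pointing down, gripper open.
Joint ranges: [-2.89, 2.89], [-0.75, 2.08], [0.22, 2.7], [-1.18, 4.32], [0.11, 2.71], [-2.7, 2.7]. Speed limits (rad/s): [2.57, 2.57, 3.14, 3.14, 3.14, 3.14].

## Interface

Orientations are given as a unit quaternion [w, x, y, z].
In Python, from rig import status, get_image, job, manip gives the robot as it stands.
- The arm moves only by the tool apply_moves, never from a script. Its arguments are lists of equal length, an entry for each row: "xyz": the shift along the tool's x, y, z each as a share of 0.3 m, from -1 to 1, a list of three; "rot": the turn, a rotation vector about the tool's x, y, z each as a share of 60 degrees, from -1 to 1, a list of three; "hand": the opening, from -1 (shut) to 1 (fully open). A call has 1 to 8 rows; each row shifts and turns the commanded pose from where the row before left it, along the tool's axes as they then stand; what a row does not reach is not made up. A row lasts 1/8 s, in which the tool goes at most 62.5 mm and 10.7 degrees, less where a joint would pass 70% of its speed; a pose out of reach is approached as far as the arm can. A call with a number of a shift or a turn outside -1 to 1 is refused whole. A call with a gripper value outside its range is refused whole. The fingers move at their own pace and stop on an object; "force" is the grip in N (left out, the last holds). Time passes only in rows, so rows that do not move let the fingers close. It gives the time, the measured TCP pose, the force, the opening and the grip force at its end, in the units of the state.
- status.get_state(): the state, without advancing time (a new reading comes with each control period).
- get_image(name): name is "scene" or "side" or "wrist"; returns a dict with "pixels" (384x512x3 uint8, red, green, blue), "fovy" (degrees; the focal length in pixels is half the picture's height over the tangent of half this angle, whatever the lens; pixels are square), "cx", "cy" (the principal point, pixels), "origin" and "orientation" of the camera in the world; the wrist camera has in their place "tool_from_camera" (4x4, takes a point from camera to tool coordinates, whose origin is the TCP and whose axes are the flange's). Camera axes: x right, y down, z forward; pixel columns grow to the right and rows downward; lengths in m; the calibration is good to about 2 mm. A picture is of the moment at which its call begins: read the wrist's pose just before it. There is no depth.
- job.sign_off(): hands the job in; it is judged then, once.
The state is a dict: "clock": time; "qpos": joint angles; "qd": joint speeds; "effort": joint torques, N m; "position": TCP position; "ee_rot": TCP orientation; "contact_force": force on the tool from outside, world axes, zero at the start; "moment": the same for the moment, N m; "width": finger opening in m; "gripper_force": force on a finger pad.
Only numpy, scipy, OpenCV 4.12 (cv2) and the standard library are available. Lean on these libraries where they do the work, as an engineer would, in place of code of your own. Each camera call takes 0.05 s, during which the arm holds its last target. There are 200 camera calls.

## Task

First clear the white solvent bottle from in front of the grey bench supply and stand it upright in the empty blue tray. Then take the tablet from its black rack and lean it gently, screen facing outwards, against the supply's top edge: square to the supply and centred on it, with its lower edge on the blue mat close up against the inside of the raised yellow rib, and let go of it. Do not knock the bottle over, let the tablet fall against the supply, or disturb the meter, the soldering-iron stand or the flux tin.

Things in the scene. Friction and masses are not known exactly. Their poses are not given: they have to be found in the camera images.
- supply: Grey power supply case on a blue mat, one fixed unit, left or right. Origin on the table under the middle of the case's far face; +x horizontally out of that face, away from the robot, y along it, z up. Mat 6 mm thick, x -140 to 120, 190 mm wide. Case x -120 to 0, 150 mm wide, top 91 mm over the table. Yellow rib at x 60 to 68, 170 mm long in y, 10 mm high over the mat.
- supply_edge (a point): Middle of the case's far top edge, 85 mm over the mat: the tablet's back leans on this edge, its top over the case (towards the supply's -x). With its foot against the rib it leans about 31 degrees from vertical. Axes as the supply's.
- supply_rib (a point): Middle of the yellow rib's inner side where it meets the mat top, 60 mm from the case face. The tablet's lower edge belongs in the channel between face and rib, against the rib. Axes as the supply's.
- tablet: Loose tablet, a slab 190 mm tall (z), 125 wide (y), 9 thick (x), 0.2 to 0.45 kg. Origin at the middle of its lower end face; own +z runs up the slab to the top edge, +x points out of the lit blue screen; metal back on -x. Starts in the rack, leaning 25 degrees from vertical, top towards the rack's -x, screen facing out and up.
- tablet_top (a point): Middle of the tablet's top edge face, 190 mm along its z axis.
- rack: Fixed black leaning rack, left or right. Origin on the table under the tablet's lower back edge; +x is the horizontal way the screen faces, z up. Base 10 mm thick, x -105 to 45, 140 mm wide; two rails 16 mm wide at y -42 and 42 carry the tablet's back to 110 mm up the slab, its upper 80 mm stands free; foot stop 10 mm high at x 12 to 20. Draw the tablet out upwards.
- bottle: Loose white round solvent bottle with an orange band and a steel cap, standing upright in the channel in front of the supply. Body 44 mm diameter up to 70 mm, cap 36 mm diameter from 78 to 95 mm (its top). Origin at the centre of its underside; z up. About 0.15 kg.
- tray: Fixed empty blue open tray, 140 x 140 mm, 22 mm high, walls and floor 4 mm. Origin at the centre of its underside.
- meter: Bystander: yellow multimeter lying flat, 85 x 160 x 43 mm; origin at the centre of its underside.
- iron_stand: Bystander: soldering iron in its stand, base 90 x 120 mm, the iron slanting up to about 180 mm towards -y of the stand; origin at the centre of its underside.
- flux_tin: Bystander: low round green tin with a metal lid, 58 mm diameter, 24 mm high; origin at the centre of its underside.

How it is judged:
On the way, in this order (a step that is already met when the one before it is completed fails the run):
1. the bottle stands upright in the tray, released (x of bottle in the frame of tray between -0.046 and 0.046 m and y of bottle in the frame of tray between -0.046 and 0.046 m and z of bottle in the frame of tray below 0.012 m and angle between bottle's own z axis and vertical below 0.15 rad and contact force between the fingers and bottle below 0.05 N and linear speed of bottle below 0.03 m/s), for 0.2 s.
2. the tablet leans against the supply, foot behind the rib, screen outwards, released (x of tablet in the frame of supply between 0.04 and 0.063 m and y of tablet in the frame of supply between -0.025 and 0.025 m and z of tablet in the frame of supply below 0.014 m and angle between tablet's own z axis and vertical between 0.35 and 0.75 rad and angle between tablet's own x axis and vertical below 1.3 rad and angle between the y axis of tablet and the y axis of supply, either way round below 0.13 rad and x of tablet_top in the frame of supply below -0.01 m and contact force between tablet and supply above 0.3 N and contact force between the fingers and tablet below 0.05 N and linear speed of tablet below 0.02 m/s and angular speed of tablet below 0.1 rad/s), for 0.2 s.
At the end, for the whole second after the job is handed in: Released, at rest: bottle upright (0.15 rad) on the tray floor; tablet against the case, screen outwards, lower end on the mat 40 to 63 mm from the case face, inside the rib, within 25 mm of the middle, square within 0.13 rad, leaning back 0.35 to 0.75 rad, top over the case (all of step 1 and all of step 2); the robot touches nothing.
It fails at once if the tablet falls: not held by the fingers, it turns faster than 2.5 rad/s or moves faster than 0.5 m/s (contact force between the fingers and tablet below 0.05 N and (angular speed of tablet above 2.5 rad/s or linear speed of tablet above 0.5 m/s)).
It fails at once if a bystander (meter, iron stand, flux tin) is moved more than 30 mm (distance of any of meter, iron_stand, flux_tin from where it was at the start of the episode above 0.03 m).
It fails at once if the bottle is tipped over (more than 0.6 rad) (angle between bottle's own z axis and vertical above 0.6 rad).
It fails at once if the tablet strikes or presses the supply unit with more than 30 N (contact force between tablet and supply above 30 N).
It also fails if it takes over 64 s, if anything falls off the work surface, if the arm or the gripper's body presses on something with over 40 N, if the wrist force passes 120 N, or if a joint passes its speed limit or range.

## Working session

There is one attempt and no reset: what is moved stays moved. The work goes in short steps, Python scripts to look and compute and a tool call to move; the robot and the scene stay as the last step left them, time stands still between calls to the robot, and variables do not carry over. Pictures are saved under pics/ and viewed, at most 10 in all, crops included, and the job is handed in when it is done.

Besides the shell and the picture viewer there is one more tool, called after "Request:" as name(argument=value, ...) on one line, values as JSON. apply_moves: Moves the arm, as the interface text tells. Its arguments: {"type":"object","properties":{"xyz":{"type":"array","items":{"type":"array","items":{"type":"number","minimum":-1,"maximum":1}}},"rot":{"type":"array","items":{"type":"array","items":{"type":"number","minimum":-1,"maximum":1}}},"hand":{"type":"array","items":{"type":"number"}},"force":{"type":"number"}},"required":["xyz","rot","hand"]}

```bash
mkdir -p pics; cat > h.py <<'E'
import numpy as np, cv2
from scipy.spatial.transform import Rotation as R
from rig import status, get_image, job, manip
def q2R(q): return R.from_quat([q[1],q[2],q[3],q[0]]).as_matrix()
def shot(name):
    s=status.get_state(); d=get_image(name)
    p=d["pixels"]; f=p.shape[0]/2/np.tan(np.radians(d["fovy"])/2)
    if name=="wrist":
        T=np.array(d["tool_from_camera"]); Rt=q2R(s["ee_rot"])
        Rc=Rt@T[:3,:3]; o=np.array(s["position"])+Rt@T[:3,3]
    else:
        o=np.array(d["origin"]); Q=d["orientation"]; Rc=np.array(Q) if np.ndim(Q)==2 else q2R(Q)
    return dict(p=p,f=f,c=np.array([d["cx"],d["cy"]]),o=o,R=Rc)
def ray(C,uv):
    uv=np.asarray(uv,float); v=np.array([(uv[0]-C["c"][0])/C["f"],(uv[1]-C["c"][1])/C["f"],1.]); v=C["R"]@v
    return v/np.linalg.norm(v)
def onz(C,uv,z):
    v=ray(C,uv); return C["o"]+v*(z-C["o"][2])/v[2]
def tri(C1,a,C2,b):
    v1,v2=ray(C1,a),ray(C2,b); A=np.stack([v1,-v2],1); t=np.linalg.lstsq(A,C2["o"]-C1["o"],rcond=None)[0]
    P,Q=C1["o"]+t[0]*v1,C2["o"]+t[1]*v2; return (P+Q)/2,np.linalg.norm(P-Q)
def proj(C,P):
    x=C["R"].T@(np.asarray(P)-C["o"]); return C["c"]+C["f"]*x[:2]/x[2]
def save(C,fn): cv2.imwrite(fn,cv2.cvtColor(C["p"],cv2.COLOR_RGB2BGR))
E
python3 - <<'E'
from h import *
import pickle
d={}
for n in ["scene","side","wrist"]:
    d[n]=shot(n); print(n,d[n]["o"].round(3),d[n]["R"][:,2].round(3),d[n]["f"])
pickle.dump(d,open("d0.pkl","wb"))
im=np.vstack([np.hstack([d["scene"]["p"],d["side"]["p"]])])
cv2.imwrite("pics/a.png",cv2.cvtColor(cv2.resize(d["scene"]["p"],(800,600)),cv2.COLOR_RGB2BGR))
cv2.imwrite("pics/b.png",cv2.cvtColor(cv2.resize(d["side"]["p"],(800,600)),cv2.COLOR_RGB2BGR))
print(status.get_state(), manip.tcp_to_grasp)
E
```

```text
scene [ 0.909 -0.324  0.896] [-0.348  0.392 -0.852] 348.90063658044323
side [ 0.378 -0.597  0.696] [ 0.237  0.717 -0.655] 368.37228441237517
wrist [0.185 0.549 0.373] [ 0.258 -0.127 -0.958] 280.00441556093955
{'clock': 0.15, 'qpos': array([ 9.98005905e-01,  2.76417361e-01,  1.50585195e+00, -2.32770573e-05,
        1.36068448e+00, -1.21005593e-01]), 'qd': array([ 2.68264411e-05, -1.76484346e-03, -3.15260181e-03, -1.00021249e-03,
       -2.04358346e-03,  1.34499128e-03]), 'effort': array([ 9.71762274e-04, -4.17140758e+01, -2.46031308e+01, -5.13560026e-04,
        7.72753585e-03,  1.64000755e-05]), 'position': array([0.25082701, 0.51696576, 0.23065304]), 'ee_rot': array([-2.20678794e-04,  2.23973768e-01,  9.74594935e-01, -6.43899183e-04]), 'contact_force': array([-0.03006852, -0.40416462, -0.17566351]), 'moment': array([-0.02703537, -0.00073277,  0.02547422]), 'gripper_force': 0.0, 'width': 0.08523739160244312} 0.0187
```

View pics/a.png

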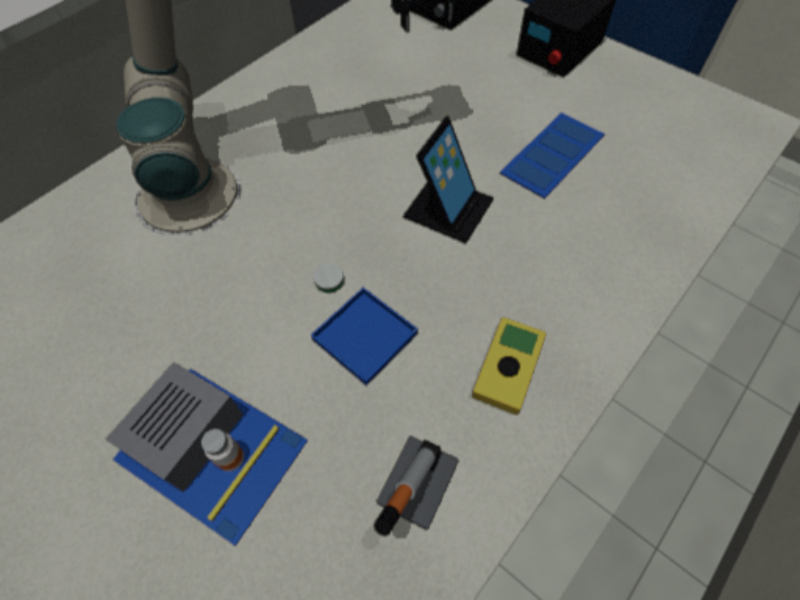

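View pics/b.png

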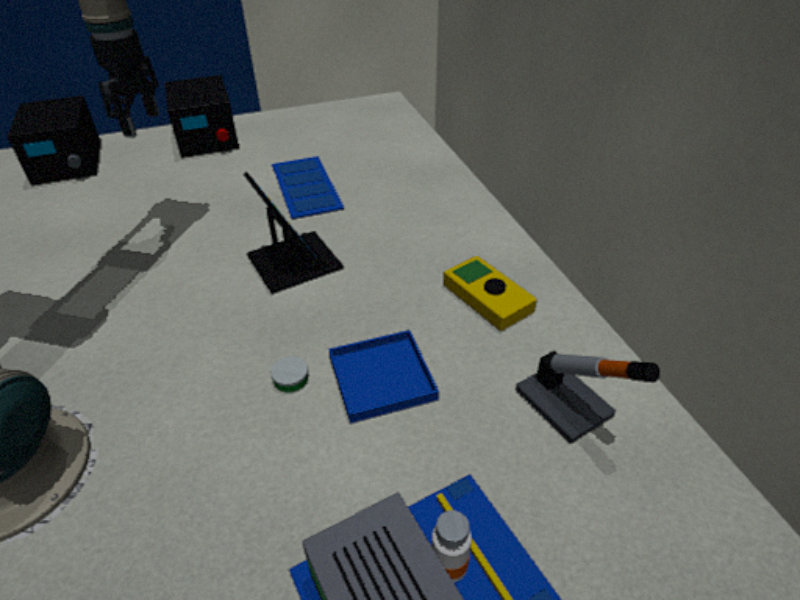

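Scene picture (800x600 scale): the supply is at lower left with its cap at about (217,437) and the rib running (211,517)-(276,428). The tray is at (365,335), the tablet in its rack at (450,180), and the tin at (329,278). Side picture: bottle cap at (453,528), tray at (384,375), rack at (295,255).

```bash
python3 - <<'E'
from h import *
import pickle
d=pickle.load(open("d0.pkl","rb"))
S,D=d["scene"],d["side"]; k=512/800
def blobs(C,m,mn=25):
    n,l,st,ce=cv2.connectedComponentsWithStats(m.astype(np.uint8)); return [(i,st[i],ce[i],l==i) for i in range(1,n) if st[i,4]>mn]
for nm,C in(("S",S),("D",D)):
    h=cv2.cvtColor(C["p"],cv2.COLOR_RGB2HSV); H,s,v=[h[...,i].astype(int) for i in range(3)]
    print(nm,"yellow")
    for i,st,ce,m in blobs(C,(H>20)&(H<35)&(s>120)&(v>90)):
        c=np.argwhere(m)[:,::-1].astype(np.float32); b=cv2.boxPoints(cv2.minAreaRect(c))
        print(st,ce.round(1),[onz(C,p,.016)[:2].round(3).tolist() for p in b])
    print(nm,"blue")
    for i,st,ce,m in blobs(C,(H>100)&(H<125)&(s>140)&(v>50),100):
        c=np.argwhere(m)[:,::-1].astype(np.int32); b=cv2.approxPolyDP(cv2.convexHull(c),3,True)[:,0]
        print(st,ce.round(1),[(p.tolist(),onz(C,p,.022)[:2].round(3).tolist(),onz(C,p,.006)[:2].round(3).tolist()) for p in b])
# hand picks
cap=tri(S,np.array([216,436])*k,D,np.array([453,521])*k); print("cap",cap)
print("cap z.09",onz(S,np.array([216,436])*k,.095),onz(D,np.array([453,521])*k,.095))
for p in [(175,364),(108,438),(181,486),(243,402)]: print("casetop S",onz(S,np.array(p)*k,.091).round(3))
for p in [(305,541),(401,495)]: print("casetop D",onz(D,np.array(p)*k,.091).round(3))
print("tab top", tri(S,np.array([446,119])*k,D,np.array([246,174])*k))
print("rack base S",[onz(S,np.array(p)*k,.01).round(3).tolist() for p in [(404,214),(466,241),(493,200)]])
print("rack base D",[onz(D,np.array(p)*k,.01).round(3).tolist() for p in [(248,255),(273,290),(342,265),(316,233)]])
C=d["wrist"]; cv2.imwrite("pics/w0.png",cv2.cvtColor(C["p"],cv2.COLOR_RGB2BGR))
c=np.vstack([cv2.resize(S["p"][220:350,60:210],(600,520),interpolation=cv2.INTER_CUBIC)]); cv2.imwrite("pics/c.png",cv2.cvtColor(c,cv2.COLOR_RGB2BGR))
E
```

```text
S yellow
[ 303  203   46   60 1179] [324.7 236.1] [[0.76, 0.022], [0.708, 0.179], [0.795, 0.204], [0.839, 0.048]]
[134 273  44  60 197] [154.9 302.8] [[0.571, -0.402], [0.542, -0.238], [0.55, -0.237], [0.578, -0.401]]
S blue
[ 321   73   65   53 1660] [352.9  98.8] [([385, 85], [0.608, 0.73], [0.603, 0.749]), ([348, 125], [0.611, 0.48], [0.605, 0.495]), ([321, 110], [0.502, 0.48], [0.494, 0.494]), ([358, 73], [0.499, 0.723], [0.491, 0.743])]
[271  80  32  63 739] [288.2 114.3] [([289, 142], [0.504, 0.296], [0.497, 0.308]), ([271, 103], [0.348, 0.396], [0.338, 0.409]), ([287, 80], [0.319, 0.525], [0.308, 0.541]), ([302, 118], [0.474, 0.408], [0.466, 0.421])]
[ 200  185   67   61 2118] [233.  214.1] [([266, 211], [0.61, 0.052], [0.604, 0.059]), ([234, 245], [0.61, -0.084], [0.605, -0.079]), ([200, 216], [0.476, -0.08], [0.468, -0.076]), ([231, 185], [0.473, 0.053], [0.465, 0.06])]
[  73  237  123  112 3305] [148.3 303.2] [([195, 281], [0.6, -0.221], [0.595, -0.22]), ([150, 348], [0.634, -0.4], [0.629, -0.401]), ([73, 293], [0.387, -0.442], [0.377, -0.444]), ([122, 237], [0.358, -0.265]
[... 2159 characters left out ...]
[0.347, -0.263]), ([196, 359], [0.365, -0.269], [0.364, -0.262])]
cap (array([ 0.52500933, -0.3154119 ,  0.10070656]), np.float64(0.005398225765117683))
cap z.09 [ 0.52052898 -0.31310586  0.095     ] [ 0.52762836 -0.31528164  0.095     ]
casetop S [ 0.373 -0.279  0.091]
casetop S [ 0.395 -0.421  0.091]
casetop S [ 0.538 -0.393  0.091]
casetop S [ 0.508 -0.251  0.091]
casetop D [ 0.369 -0.281  0.091]
casetop D [ 0.485 -0.265  0.091]
tab top (array([0.41113026, 0.38231816, 0.18049143]), np.float64(0.0011612326551869888))
rack base S [[0.408, 0.257, 0.01], [0.552, 0.284, 0.01], [0.53, 0.41, 0.01]]
rack base D [[0.382, 0.375, 0.01], [0.411, 0.25, 0.01], [0.55, 0.279, 0.01], [0.526, 0.403, 0.01]]
```

View pics/c.png

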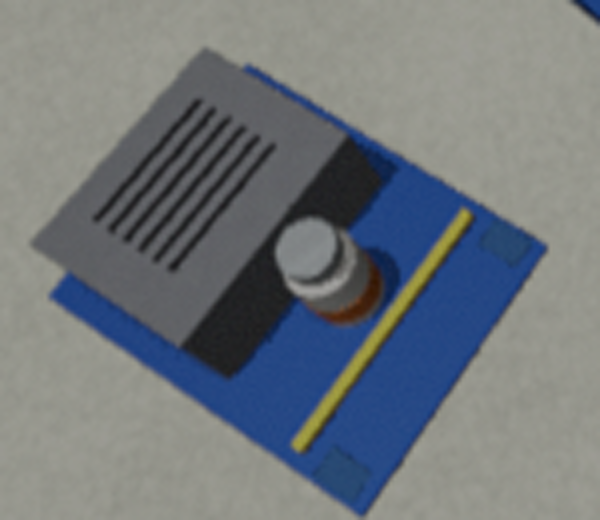

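View pics/w0.png

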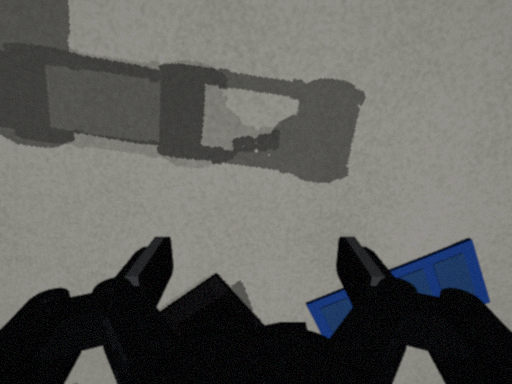

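Scene crop: the bottle stands in the middle of the channel, with its cap at crop pixel (307,248), and the rib is clear. The start wrist view shows only the table, plus the rack and blue card at its lower edge. I'll move above the bottle first and look from there.

```bash
cat >> h.py <<'E'
def down(a): return np.array([[-np.sin(a),np.cos(a),0],[np.cos(a),np.sin(a),0],[0,0,-1.]]).T
def lean(yaw,th):  # tool for slab facing yaw, leaning th: tool z=-slab z, tool y=slab x
    c,s=np.cos(yaw),np.sin(yaw); zs=np.array([-np.sin(th)*c,-np.sin(th)*s,np.cos(th)]); xs=np.array([np.cos(th)*c,np.cos(th)*s,np.sin(th)])
    z=-zs;y=xs; return np.stack([np.cross(y,z),y,z],1)
def plan(way,n0=None):
    """way: list of (pos,R,rows)"""
    s=status.get_state(); p=np.array(s["position"]); M=q2R(s["ee_rot"]) if n0 is None else n0[1]
    if n0 is not None: p=n0[0]
    k=0
    for P,T,n in way:
        rv=R.from_matrix(M.T@T).as_rotvec(); P=np.array(P); u=np.arange(n+1)/n
        a=.25; e=np.where(u<a,u*u/(2*a),np.where(u>1-a,1-a-(1-u)**2/(2*a),u-a/2))/(1-a) if n>=6 else u
        pp=[p+(P-p)*x for x in e]; MM=[M@R.from_rotvec(rv*x).as_matrix() for x in e]
        X=[];Q=[]
        for i in range(n):
            X.append((MM[i].T@(pp[i+1]-pp[i])/.3).round(3).tolist()); Q.append((R.from_matrix(MM[i].T@MM[i+1]).as_rotvec()/np.radians(60)).round(3).tolist())
        for i in range(0,n,8): print("xyz",X[i:i+8],"\nrot",Q[i:i+8])
        print("max",np.abs(np.linalg.norm(X,axis=1)).max()*.3,np.linalg.norm(Q,axis=1).max()*60,'--'); p,M=P,T
E
python3 - <<'E'
from h import *
plan([((.515,-.317,.30),down(-1.398),24)])
E
```

```text
xyz [[-0.009, -0.01, -0.001], [-0.028, -0.029, -0.003], [-0.049, -0.047, -0.005], [-0.072, -0.061, -0.007], [-0.098, -0.071, -0.01], [-0.129, -0.074, -0.012], [-0.15, -0.062, -0.013], [-0.157, -0.041, -0.013]] 
rot [[-0.0, 0.0, 0.011], [-0.0, 0.0, 0.033], [-0.0, 0.0, 0.056], [-0.0, 0.0, 0.078], [-0.0, 0.0, 0.1], [-0.0, 0.0, 0.122], [-0.0, 0.0, 0.134], [-0.0, 0.0, 0.134]]
xyz [[-0.161, -0.018, -0.013], [-0.162, 0.004, -0.013], [-0.16, 0.027, -0.013], [-0.154, 0.049, -0.013], [-0.146, 0.07, -0.013], [-0.135, 0.09, -0.013], [-0.121, 0.108, -0.013], [-0.105, 0.123, -0.013]] 
rot [[-0.0, 0.0, 0.134], [-0.0, 0.0, 0.134], [-0.0, 0.0, 0.134], [-0.0, 0.0, 0.134], [-0.0, 0.0, 0.134], [-0.0, 0.0, 0.134], [-0.0, 0.0, 0.134], [-0.0, 0.0, 0.134]]
xyz [[-0.087, 0.137, -0.013], [-0.067, 0.148, -0.013], [-0.042, 0.142, -0.012], [-0.019, 0.12, -0.01], [-0.005, 0.094, -0.007], [0.002, 0.067, -0.005], [0.004, 0.04, -0.003], [0.002, 0.013, -0.001]] 
rot [[-0.0, 0.0, 0.134], [-0.0, 0.0, 0.134], [-0.0, 0.0, 0.122], [-0.0, 0.0, 0.1], [-0.0, 0.0, 0.078], [-0.0, 0.0, 0.056], [-0.0, 0.0, 0.033], [-0.0, 0.0, 0.011]]
max 0.04889355785786099 8.040000000000001 --
```

Request:
apply_moves(xyz=[[-0.009,-0.01,-0.03],[-0.028,-0.029,-0.03],[-0.049,-0.047,-0.03],[-0.072,-0.061,-0.03],[-0.098,-0.071,-0.03],[-0.129,-0.074,-0.03],[-0.15,-0.062,-0.03],[-0.157,-0.041,-0.02]], rot=[[0,0,0.011],[0,0,0.033],[0,0,0.056],[0,0,0.078],[0,0,0.1],[0,0,0.122],[0,0,0.134],[0,0,0.134]], hand=[1,1,1,1,1,1,1,1])

```text
clock: 1.15
position: [0.3246, 0.283, 0.3015]
ee_rot: [0.001, 0.547, 0.837, 0.001]
contact_force: [0.5, 0.5, 0.9]
width: 0.0856
gripper_force: 0.0
```

Request:
apply_moves(xyz=[[-0.161,-0.018,0],[-0.162,0.004,0],[-0.16,0.027,0],[-0.154,0.049,0],[-0.146,0.07,0],[-0.135,0.09,0],[-0.121,0.108,0],[-0.105,0.123,0]], rot=[[0,0,0.134],[0,0,0.134],[0,0,0.134],[0,0,0.134],[0,0,0.134],[0,0,0.134],[0,0,0.134],[0,0,0.134]], hand=[1,1,1,1,1,1,1,1])

```text
clock: 2.15
position: [0.4405, -0.0875, 0.3011]
ee_rot: [0.0, 0.909, 0.417, 0.0]
contact_force: [0.8, 0.6, -0.2]
width: 0.0852
gripper_force: 0.0
```

Request:
apply_moves(xyz=[[-0.087,0.137,0],[-0.067,0.148,0],[-0.042,0.142,0],[-0.019,0.12,0],[-0.005,0.094,0],[0.002,0.067,0],[0.004,0.04,0],[0.002,0.013,0]], rot=[[0,0,0.134],[0,0,0.134],[0,0,0.122],[0,0,0.1],[0,0,0.078],[0,0,0.056],[0,0,0.033],[0,0,0.011]], hand=[1,1,1,1,1,1,1,1])

```text
clock: 3.15
position: [0.513, -0.3174, 0.3006]
ee_rot: [-0.0, 0.997, 0.083, -0.0]
contact_force: [-0.8, 1.0, -1.0]
width: 0.0856
gripper_force: 0.0
```

```bash
python3 - <<'E'
from h import *
import pickle
C=shot("wrist"); pickle.dump(C,open("w1.pkl","wb")); save(C,"pics/w1.png"); s=status.get_state(); print(s["clock"],s["position"],s["ee_rot"],s["qpos"])
for P in [(.5245,-.315,.101),(.497,-.33,.091)]: print(proj(C,P))
E
```

```text
3.2 [ 0.51327911 -0.31736865  0.30053387] [7.54936354e-05 9.96533069e-01 8.31975242e-02 8.75846843e-05] [-6.69040330e-01  2.90950230e-01  1.31461309e+00  9.47169219e-06
  1.53579826e+00  7.35168057e-01]
[254.24847722 156.0460151 ]
[262.13918167 177.28485942]
```

View pics/w1.png

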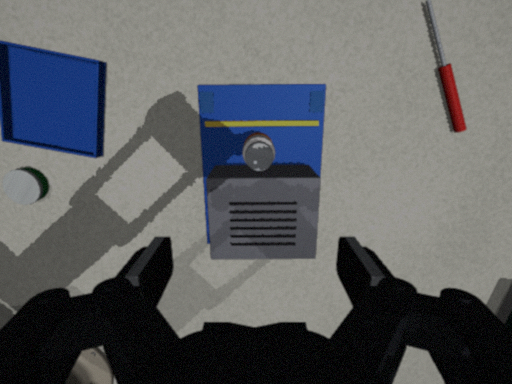

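Wrist view: the supply is seen square on, with the cap at about (259,153) and the rib at row 124, columns 205-319. The case's far top edge is at row 178, its near edge at row 259, and the mat's far corners are at (199,86) and (325,84).

```bash
python3 - <<'E'
from h import *
import pickle
C=pickle.load(open("w1.pkl","rb")); S=pickle.load(open("d0.pkl","rb"))
h=cv2.cvtColor(C["p"],cv2.COLOR_RGB2HSV); H,s,v=[h[...,i].astype(int) for i in range(3)]
m=((H>20)&(H<35)&(s>120)&(v>90)).astype(np.uint8); c=np.argwhere(m)[:,::-1].astype(np.float32)
r=cv2.minAreaRect(c); b=cv2.boxPoints(r); print("rib px",b.round(1).tolist())
w=[onz(C,p,.016)[:2] for p in b]; print(np.round(w,4).tolist(),"centre",np.mean(w,0).round(4))
g=cv2.cvtColor(C["p"],cv2.COLOR_RGB2GRAY); g=cv2.medianBlur(g,5)
ci=cv2.HoughCircles(g[110:200,220:300],cv2.HOUGH_GRADIENT,1,20,param1=80,param2=12,minRadius=10,maxRadius=24); print("circ",None if ci is None else ci[0][:3]+[220,110,0])
for p in [(259,152),(259,153)]: print("cap",onz(C,p,.101).round(4), tri(C,p,S["scene"],np.array([136.6,282])),tri(C,p,S["side"],np.array([290,334])))
for n,p in dict(ft1=(207,178),ft2=(321,178),nt1=(211,259),nt2=(317,259)).items(): print(n,onz(C,p,.091).round(4))
for p in [(199,86),(325,84)]: print("mat",onz(C,p,.006).round(4))
# tray
m=((H>100)&(H<125)&(s>140)&(v>40)).astype(np.uint8); n,l,st,ce=cv2.connectedComponentsWithStats(m)
for i in range(1,n):
    if st[i,4]>1500:
        q=cv2.approxPolyDP(cv2.convexHull(np.argwhere(l==i)[:,::-1].astype(np.int32)),4,True)[:,0]; print([(p.tolist(),onz(C,p,.022)[:2].round(3).tolist()) for p in q])
E
```

```text
rib px [[205.0, 121.0], [317.0, 121.0], [317.0, 125.0], [205.0, 125.0]]
[[0.5491, -0.2366], [0.5767, -0.4007], [0.571, -0.402], [0.5433, -0.2373]] centre [ 0.56   -0.3191]
circ [[259.5        152.5         17.39999962]
 [240.5        173.5         11.80000019]]
cap [ 0.5304 -0.3199  0.101 ] (array([ 0.53243528, -0.31981237,  0.11411857]), np.float64(0.0009351770972350986)) (array([ 0.5282537 , -0.31881527,  0.09757576]), np.float64(0.0040631961870372275))
cap [ 0.5292 -0.3201  0.101 ] (array([ 0.53072526, -0.31998134,  0.11063938]), np.float64(0.0005568809997862841)) (array([ 0.52758579, -0.31921415,  0.09900332]), np.float64(0.0032432182501614636))
ft1 [ 0.4842 -0.2596  0.091 ]
ft2 [ 0.5087 -0.4055  0.091 ]
nt1 [ 0.3669 -0.2792  0.091 ]
nt2 [ 0.3919 -0.4277  0.091 ]
mat [ 0.5966 -0.2205  0.006 ]
mat [ 0.63   -0.4023  0.006 ]
[([105, 64], [0.603, -0.092]), ([101, 154], [0.475, -0.088]), ([3, 140], [0.472, 0.057]), ([0, 41], [0.609, 0.049])]
[([324, 85], [0.627, -0.398]), ([319, 175], [0.498, -0.421]), ([208, 242], [0.355, -0.265]), ([198, 86], [0.596, -0.222])]
```

```bash
python3 - <<'E'
from h import *
plan([((.529,-.319,.30),down(-1.403),1),((.529,-.319,.074),down(-1.403),9)])
E
```

```text
xyz [[0.051, 0.014, 0.002]] 
rot [[0.0, -0.0, -0.001]]
max 0.015877342346879087 0.06 --
xyz [[0.0, 0.0, 0.025], [0.0, 0.0, 0.074], [0.0, 0.0, 0.11], [0.0, 0.0, 0.112], [0.0, 0.0, 0.112], [0.0, 0.0, 0.112], [0.0, 0.0, 0.11], [0.0, 0.0, 0.074]] 
rot [[0.0, 0.0, 0.0], [0.0, 0.0, 0.0], [0.0, 0.0, 0.0], [0.0, 0.0, 0.0], [0.0, 0.0, 0.0], [0.0, 0.0, 0.0], [0.0, 0.0, 0.0], [0.0, 0.0, 0.0]]
xyz [[0.0, 0.0, 0.025]] 
rot [[0.0, 0.0, 0.0]]
max 0.0336 0.0 --
```

Request:
apply_moves(xyz=[[0.026,0.007,0],[0.025,0.007,0.05],[0,0,0.1],[0,0,0.12],[0,0,0.12],[0,0,0.12],[0,0,0.12],[0,0,0.06]], rot=[[0,0,0],[0,0,0],[0,0,0],[0,0,0],[0,0,0],[0,0,0],[0,0,0],[0,0,0]], hand=[1,1,1,1,1,1,1,1])

```text
clock: 4.2
position: [0.5283, -0.3165, 0.0898]
ee_rot: [-0.002, 0.996, 0.084, -0.002]
contact_force: [-0.4, -0.4, 0.6]
width: 0.0856
gripper_force: 0.0
```

Request:
apply_moves(xyz=[[0,0,0.04],[0,0,0.025],[0,0,0]], rot=[[0,0,0],[0,0,0],[0,0,0]], hand=[1,1,1])

```text
clock: 4.58
position: [0.5296, -0.3182, 0.0736]
ee_rot: [-0.0, 0.996, 0.084, -0.0]
contact_force: [-1.2, 0.2, 0.4]
width: 0.0851
gripper_force: 0.0
```

```bash
python3 - <<'E'
from h import *
C=shot("wrist"); save(C,"pics/w2.png"); s=status.get_state(); print(s["clock"],s["position"])
E
```

```text
4.625 [ 0.52980801 -0.31853445  0.07415613]
```

View pics/w2.png

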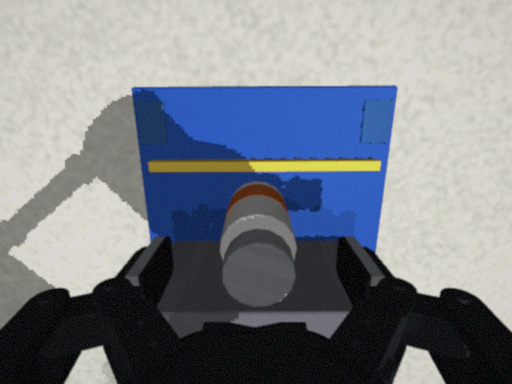

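The bottle sits centred between the open fingers, at about column 257 between 165 and 345. Closing.

Request:
apply_moves(xyz=[[0,0,0],[0,0,0],[0,0,0],[0,0,0],[0,0,0],[0,0,0]], rot=[[0,0,0],[0,0,0],[0,0,0],[0,0,0],[0,0,0],[0,0,0]], hand=[-1,-1,-1,-1,-1,-1], force=40)

```text
clock: 5.38
position: [0.5304, -0.3198, 0.0753]
ee_rot: [0.002, 0.996, 0.084, 0.001]
contact_force: [-0.4, -1.1, 5.5]
width: 0.0349
gripper_force: 41.6
```

```bash
python3 - <<'E'
from h import *
D=down(-1.403)
plan([((.5295,-.3185,.15),D,4),((.541,-.016,.17),D,10),((.541,-.016,.0765),D,6)])
E
```

```text
xyz [[-0.0, -0.001, -0.062], [-0.0, -0.001, -0.062], [-0.0, -0.001, -0.062], [-0.001, -0.001, -0.062]] 
rot [[0.001, -0.001, 0.0], [0.001, -0.001, 0.0], [0.001, -0.001, 0.0], [0.001, -0.001, 0.0]]
max 0.018604838080456383 0.08485281374238571 --
xyz [[0.005, -0.026, -0.002], [0.016, -0.079, -0.005], [0.026, -0.125, -0.008], [0.027, -0.132, -0.009], [0.027, -0.132, -0.009], [0.027, -0.132, -0.009], [0.027, -0.132, -0.009], [0.026, -0.125, -0.008]] 
rot [[0.0, 0.0, 0.0], [0.0, 0.0, 0.0], [0.0, 0.0, 0.0], [0.0, 0.0, 0.0], [0.0, 0.0, 0.0], [0.0, 0.0, 0.0], [0.0, 0.0, 0.0], [0.0, 0.0, 0.0]]
xyz [[0.016, -0.079, -0.005], [0.005, -0.026, -0.002]] 
rot [[0.0, 0.0, 0.0], [0.0, 0.0, 0.0]]
max 0.04050999876573684 0.0 --
xyz [[0.0, 0.0, 0.023], [0.0, 0.0, 0.063], [0.0, 0.0, 0.069], [0.0, 0.0, 0.069], [0.0, 0.0, 0.063], [0.0, 0.0, 0.023]] 
rot [[0.0, 0.0, 0.0], [0.0, 0.0, 0.0], [0.0, 0.0, 0.0], [0.0, 0.0, 0.0], [0.0, 0.0, 0.0], [0.0, 0.0, 0.0]]
max 0.0207 0.0 --
```

Request:
apply_moves(xyz=[[0,0,-0.03],[0,0,-0.06],[0,0,-0.08],[0,0,-0.08],[0.005,-0.026,-0.03],[0.016,-0.079,-0.005],[0.026,-0.125,0],[0.027,-0.132,0]], rot=[[0,0,0],[0,0,0],[0,0,0],[0,0,0],[0,0,0],[0,0,0],[0,0,0],[0,0,0]], hand=[-1,-1,-1,-1,-1,-1,-1,-1])

```text
clock: 6.38
position: [0.5319, -0.2044, 0.1579]
ee_rot: [-0.001, 0.996, 0.084, -0.001]
contact_force: [-0.1, 0.4, -1.2]
width: 0.0345
gripper_force: 40.6
```

Request:
apply_moves(xyz=[[0.027,-0.132,0],[0.027,-0.132,0],[0.027,-0.132,0],[0.026,-0.125,0],[0.016,-0.079,0],[0.005,-0.026,0],[0,0,0]], rot=[[0,0,0],[0,0,0],[0,0,0],[0,0,0],[0,0,0],[0,0,0],[0,0,0]], hand=[-1,-1,-1,-1,-1,-1,-1])

```text
clock: 7.25
position: [0.5387, -0.0153, 0.1587]
ee_rot: [-0.0, 0.996, 0.085, -0.001]
contact_force: [0.4, -0.4, -1.7]
width: 0.0344
gripper_force: 40.6
```

```bash
python3 - <<'E'
from h import *
s=status.get_state(); print(s["clock"],s["position"],s["width"],s["gripper_force"],s["contact_force"])
D=down(-1.403)
plan([((.541,-.016,.0745),D,6)])
E
```

```text
7.25 [ 0.53870857 -0.01530144  0.15870583] 0.034388103259998935 40.600808884144044 [ 0.36881587 -0.40512348 -1.65363582]
xyz [[0.001, 0.0, 0.021], [0.002, 0.001, 0.057], [0.002, 0.001, 0.062], [0.002, 0.001, 0.062], [0.001, 0.001, 0.057], [0.001, 0.0, 0.021]] 
rot [[-0.0, 0.0, 0.0], [-0.0, 0.0, 0.0], [-0.0, 0.0, 0.0], [-0.0, 0.0, 0.0], [-0.0, 0.0, 0.0], [-0.0, 0.0, 0.0]]
max 0.018612092843095316 0.0 --
```

Request:
apply_moves(xyz=[[0,0,0.03],[0,0,0.06],[0,0,0.06],[0,0,0.06],[0,0,0.04],[0,0,0.02],[0,0,0.01],[0,0,0.005]], rot=[[0,0,0],[0,0,0],[0,0,0],[0,0,0],[0,0,0],[0,0,0],[0,0,0],[0,0,0]], hand=[-1,-1,-1,-1,-1,-1,-1,-1])

```text
clock: 8.25
position: [0.5399, -0.0162, 0.0741]
ee_rot: [0.0, 0.996, 0.084, 0.0]
contact_force: [1.1, -0.6, -1.0]
width: 0.0344
gripper_force: 40.6
```

Request:
apply_moves(xyz=[[0,0,0],[0,0,0]], rot=[[0,0,0],[0,0,0]], hand=[-1,-1])

```text
clock: 8.5
position: [0.5399, -0.016, 0.0742]
ee_rot: [0.0, 0.996, 0.084, 0.0]
contact_force: [0.8, -0.1, -1.0]
width: 0.0345
gripper_force: 40.6
```

Request:
apply_moves(xyz=[[0,0,0.004],[0,0,0.003],[0,0,0]], rot=[[0,0,0],[0,0,0],[0,0,0]], hand=[-1,-1,-1])

```text
clock: 8.88
position: [0.54, -0.016, 0.0733]
ee_rot: [0.0, 0.996, 0.084, 0.001]
contact_force: [-2.2, -0.4, 8.1]
width: 0.0346
gripper_force: 42.5
```

Request:
apply_moves(xyz=[[0,0,0],[0,0,0],[0,0,0],[0,0,0],[0,0,-0.03],[0,0,-0.1],[0,0,-0.15],[0,0,-0.15]], rot=[[0,0,0],[0,0,0],[0,0,0],[0,0,0],[0,0,0],[0,0,0],[0,0,0],[0,0,0]], hand=[1,1,1,1,1,1,1,1])

```text
clock: 9.88
position: [0.5395, -0.0161, 0.2024]
ee_rot: [-0.0, 0.996, 0.084, 0.0]
contact_force: [1.1, -0.3, -0.2]
width: 0.0854
gripper_force: 0.0
```

```bash
python3 - <<'E'
from h import *
import pickle
C=shot("scene"); D=shot("side"); 
save(C,"pics/s1.png")
print(status.get_state()["width"],status.get_state()["position"])
plan([((.54,-.016,.28),down(-1.403),4),((.368,.308,.29),lean(.19,np.radians(25)),16)])
# bottle uprightness: white body/cap & orange in both views
for X in (C,D):
    h=cv2.cvtColor(X["p"],cv2.COLOR_RGB2HSV).astype(int); u,v=proj(X,(.54,-.016,.04)).astype(int)
    m=np.zeros(h.shape[:2],bool); m[v-25:v+25,u-25:u+25]=1
    o=(h[...,0]<14)&(h[...,1]>120)&(h[...,2]>50)&m; print(proj(X,(.54,-.016,.02)).round(1),np.argwhere(o).mean(0)[::-1].round(1) if o.any() else None)
E
```

```text
0.08554098653465098 [ 0.54308624 -0.01658409  0.20674976]
xyz [[-0.002, -0.001, -0.061], [-0.002, -0.001, -0.061], [-0.002, -0.001, -0.061], [-0.002, -0.001, -0.061]] 
rot [[0.001, -0.003, 0.0], [0.001, -0.003, 0.0], [0.001, -0.003, 0.0], [0.001, -0.003, 0.0]]
max 0.01831229095443822 0.18973665961010278 --
xyz [[-0.004, -0.012, -0.0], [-0.011, -0.036, -0.001], [-0.016, -0.062, -0.003], [-0.015, -0.088, -0.006], [-0.006, -0.101, -0.01], [0.008, -0.101, -0.012], [0.021, -0.099, -0.015], [0.034, -0.095, -0.017]] 
rot [[-0.003, 0.003, -0.016], [-0.01, 0.01, -0.047], [-0.017, 0.017, -0.078], [-0.024, 0.024, -0.109], [-0.027, 0.028, -0.125], [-0.027, 0.028, -0.125], [-0.027, 0.028, -0.125], [-0.027, 0.028, -0.125]]
xyz [[0.047, -0.089, -0.018], [0.058, -0.081, -0.019], [0.069, -0.072, -0.019], [0.078, -0.062, -0.019], [0.076, -0.045, -0.016], [0.057, -0.025, -0.011], [0.036, -0.012, -0.006], [0.012, -0.003, -0.002]] 
rot [[-0.027, 0.028, -0.125], [-0.027, 0.028, -0.125], [-0.027, 0.028, -0.125], [-0.027, 0.028, -0.125], [-0.024, 0.024, -0.109], [-0.017, 0.017, -0.078], [-0.01, 0.01, -0.047], [-0.003, 0.003, -0.016]]
max 0.03069690538148756 7.85473105841314 --
[231.9 213.7] [231.1 216.3]
[245.2 237.1] [242.9 241.4]
```

View pics/s1.png

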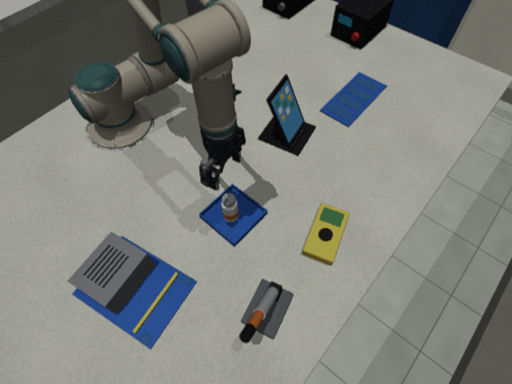

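The bottle stands upright in the tray, at about (230,208). Next is the look pose above the tablet.

Request:
apply_moves(xyz=[[0,0,-0.1],[0,0,-0.1],[-0.004,-0.012,-0.05],[-0.011,-0.036,-0.001],[-0.016,-0.062,-0.003],[-0.015,-0.088,-0.006],[-0.006,-0.101,-0.01],[0.008,-0.101,-0.012]], rot=[[0,0,0],[0,0,0],[-0.003,0.003,-0.016],[-0.01,0.01,-0.047],[-0.017,0.017,-0.078],[-0.024,0.024,-0.109],[-0.027,0.028,-0.125],[-0.027,0.028,-0.125]], hand=[1,1,1,1,1,1,1,1])

```text
clock: 10.98
position: [0.4802, 0.0932, 0.2772]
ee_rot: [0.05, 0.937, 0.341, 0.061]
contact_force: [0.2, -0.2, 0.3]
width: 0.0857
gripper_force: 0.0
```

Request:
apply_moves(xyz=[[0.021,-0.099,-0.015],[0.034,-0.095,-0.017],[0.047,-0.089,-0.018],[0.058,-0.081,-0.019],[0.069,-0.072,-0.019],[0.078,-0.062,-0.019],[0.076,-0.045,-0.016],[0.057,-0.025,-0.011]], rot=[[-0.027,0.028,-0.125],[-0.027,0.028,-0.125],[-0.027,0.028,-0.125],[-0.027,0.028,-0.125],[-0.027,0.028,-0.125],[-0.027,0.028,-0.125],[-0.024,0.024,-0.109],[-0.017,0.017,-0.078]], hand=[1,1,1,1,1,1,1,1])

```text
clock: 11.98
position: [0.3712, 0.2942, 0.2835]
ee_rot: [0.133, 0.644, 0.736, 0.161]
contact_force: [-0.2, 0.2, 0.0]
width: 0.0854
gripper_force: 0.0
```

Request:
apply_moves(xyz=[[0.036,-0.012,-0.006],[0.012,-0.003,-0.002],[0,0,0]], rot=[[-0.01,0.01,-0.047],[-0.003,0.003,-0.016],[0,0,0]], hand=[1,1,1])

```text
clock: 12.35
position: [0.3667, 0.3071, 0.2857]
ee_rot: [0.138, 0.619, 0.755, 0.167]
contact_force: [0.0, 0.8, -0.3]
width: 0.0854
gripper_force: 0.0
```

```bash
python3 - <<'E'
from h import *
import pickle
C=shot("wrist"); pickle.dump(C,open("w3.pkl","wb")); save(C,"pics/w3.png"); s=status.get_state(); print(s["clock"],s["position"],s["qpos"].round(2)); 
print(R.from_matrix(q2R(s["ee_rot"]).T@lean(.19,np.radians(25))).as_rotvec())
for P in [(.411,.382,.18),(.417,.318,.182)]: print(proj(C,P))
E
```

```text
12.4 [0.36693555 0.30704165 0.28580202] [ 0.71 -0.09  1.87 -0.25  0.99  0.62]
[ 0.00023893 -0.00157901  0.00503338]
[263.449058   114.37967931]
[257.59865574 183.53362881]
```

View pics/w3.png

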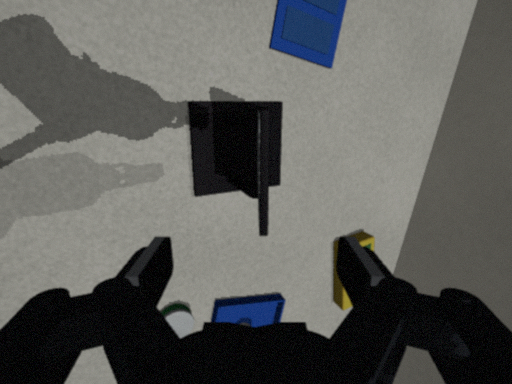

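Wrist view: the tablet is seen edge-on as a strip at columns 258-268, from row ~108 to row 235, over the rack base with corners (190,101), (281,101), (279,185) and (194,196). The opening is centred near column 255.

```bash
python3 - <<'E'
from h import *
import pickle
C=pickle.load(open("w3.pkl","rb")); d0=pickle.load(open("d0.pkl","rb"))
g=cv2.cvtColor(C["p"],cv2.COLOR_RGB2GRAY)
for r in (105,108,111,114,130,150,170,190,200,210,220,230,234,237): print(r,g[r,240:284:2])
for uv in [(258,111),(268,111),(260,235),(268,235),(263,110),(264,235)]: print(uv,onz(C,uv,.184).round(4))
print("base",[onz(C,p,.01)[:2].round(4).tolist() for p in [(190,101),(281,101),(279,185),(194,196)]])
print("tri left",tri(C,(263,110),d0["scene"],np.array([446,119])*.64),tri(C,(263,110),d0["side"],np.array([246,174])*.64))
E
```

```text
105 [ 3  9 16  9 18  2 12 15 14 20 22 25 16 24 18 13  8 23 21 13 23 95]
108 [19  6  9  8  5 13 15 20  4  4  4 13  9 18 16 11 21 14 23 13 21 90]
111 [ 10  21   0   6   3   0  10   7   0  33   7  30  24  29  29  14  19  17
  22  19  13 104]
114 [  6   4   6   8   1   5   2   3   5  44  23  17  31  18  19  18  23  23
  23  23  24 104]
130 [ 13   1   1   4   4   1  14   6   6  64  47  18  18  33  14   6  17  19
  13   9  30 137]
150 [ 16   0   6   6   0  11   1   6   0  34  17  29  22  26  24   6  19  17
  17  14  58 142]
170 [ 18  16   0   6   5   4   9   5   0  29  15  24  11  24  17  15  19   4
  17  16  87 147]
190 [ 75  26  12  10   7  12   0  10   7  28  20   8  31  23  89 155 150 147
 145 149 145 143]
200 [147 146 149 152 149 150 154 154 147  70   1  14  26  23  98 150 147 145
 147 148 151 146]
210 [150 148 148 149 149 148 151 152 150  84  13  15  24  33  98 150 148 146
 148 151 143 145]
220 [146 145 144 149 149 149 146 147 148 108  24  29  20  21 102 147 143 147
 146 145 149 144]
230 [147 149 146 148 144 144 149 149 147 131  18  13  20  23 115 149 147 144
 146 144 142 149]
234 [149 144 145 147 144 141 145 144 143 129  39  23  25  40 124 148 143 143
 144 146 146 142]
237 [144 145 143 148 148 148 144 143 144 147 142 139 141 147 147 144 140 143
 144 145 147 146]
(258, 111) [0.4031 0.3836 0.184 ]
(268, 111) [0.4129 0.3855 0.184 ]
(260, 235) [0.4294 0.2657 0.184 ]
(268, 235) [0.4387 0.2656 0.184 ]
(263, 110) [0.4078 0.3854 0.184 ]
(264, 235) [0.434  0.2656 0.184 ]
base [[0.3811, 0.3893], [0.523, 0.4181], [0.5506, 0.2818], [0.405, 0.2536]]
tri left (array([0.41019058, 0.38516165, 0.17786908]), np.float64(0.0017197490388119244)) (array([0.41064311, 0.38582453, 0.17901657]), np.float64(0.0007089053508007422))
```

```bash
python3 - <<'E'
from h import *
L=lean(.20,np.radians(25)); T=np.array([.4371,.3294,.1477])
plan([(T-.12*L[:,2],L,4),(T,L,8)])
E
```

```text
xyz [[0.007, 0.007, 0.03], [0.007, 0.007, 0.03], [0.007, 0.007, 0.03], [0.007, 0.007, 0.03]] 
rot [[0.0, 0.001, -0.001], [0.0, 0.001, -0.001], [0.0, 0.001, -0.001], [0.0, 0.001, -0.001]]
max 0.00947734139935879 0.08485281374238571 --
xyz [[-0.0, 0.0, 0.017], [-0.0, -0.0, 0.05], [0.0, 0.0, 0.067], [-0.0, -0.0, 0.067], [-0.0, -0.0, 0.067], [0.0, 0.0, 0.067], [-0.0, -0.0, 0.05], [-0.0, 0.0, 0.017]] 
rot [[0.0, 0.0, 0.0], [0.0, 0.0, 0.0], [0.0, 0.0, 0.0], [0.0, 0.0, 0.0], [0.0, 0.0, 0.0], [0.0, 0.0, 0.0], [0.0, 0.0, 0.0], [0.0, 0.0, 0.0]]
max 0.0201 0.0 --
```

Request:
apply_moves(xyz=[[0.007,0.007,0.03],[0.007,0.007,0.03],[0.007,0.007,0.03],[0.007,0.007,0.03],[0,0,0.017],[0,0,0.05],[0,0,0.067],[0,0,0.067]], rot=[[0,0.001,-0.001],[0,0.001,-0.001],[0,0.001,-0.001],[0,0.001,-0.001],[0,0,0],[0,0,0],[0,0,0],[0,0,0]], hand=[1,1,1,1,1,1,1,1])

```text
clock: 13.4
position: [0.4128, 0.3253, 0.2013]
ee_rot: [0.136, 0.618, 0.756, 0.168]
contact_force: [0.0, -0.0, 0.0]
width: 0.0851
gripper_force: 0.0
```

Request:
apply_moves(xyz=[[0,0,0.067],[0,0,0.067],[0,0,0.05],[0,0,0.017],[0,0,0]], rot=[[0,0,0],[0,0,0],[0,0,0],[0,0,0],[0,0,0]], hand=[1,1,1,1,1])

```text
clock: 14.02
position: [0.4376, 0.3304, 0.1475]
ee_rot: [0.136, 0.618, 0.756, 0.168]
contact_force: [-0.3, 0.6, -0.2]
width: 0.0853
gripper_force: 0.0
```

```bash
python3 - <<'E'
from h import *
import pickle
C=shot("wrist"); save(C,"pics/w4.png"); pickle.dump(C,open("w4.pkl","wb")); s=status.get_state(); print(s["clock"],s["position"],s["contact_force"])
print(R.from_matrix(lean(.2,np.radians(25)).T@q2R(s["ee_rot"])).as_rotvec())
E
```

```text
14.075 [0.43764496 0.33059665 0.14798036] [ 0.44898035 -0.3507996  -0.52372737]
[-0.00106478  0.00234493 -0.00043707]
```

View pics/w4.png

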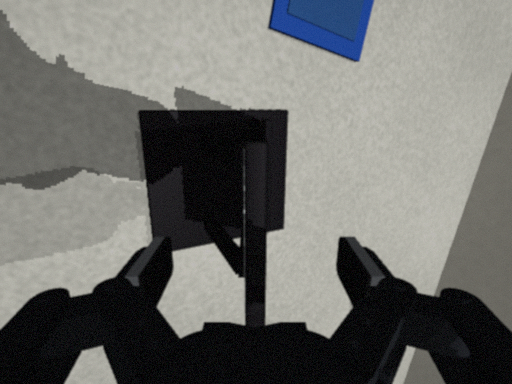

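The tablet strip is centred between the fingers, at columns 245-267 with the opening's middle at 255. Closing.

Request:
apply_moves(xyz=[[0,0,0],[0,0,0],[0,0,0],[0,0,0],[0,0,0],[0,0,0],[0,0,0],[0,0,0]], rot=[[0,0,0],[0,0,0],[0,0,0],[0,0,0],[0,0,0],[0,0,0],[0,0,0],[0,0,0]], hand=[-1,-1,-1,-1,-1,-1,-1,-1], force=60)

```text
clock: 15.08
position: [0.4377, 0.3305, 0.1479]
ee_rot: [0.136, 0.618, 0.756, 0.169]
contact_force: [-0.3, -0.3, 0.4]
width: 0.0082
gripper_force: 61.5
```

```bash
python3 - <<'E'
from h import *
L=lean(.20,np.radians(25)); T=np.array([.4377,.3305,.1479]); H=lean(.168,np.radians(26))
A=T-.06*L[:,2]; B=np.array([A[0],A[1],.30])
plan([(A,L,5),(B,L,6),((.4815,-.3337,.30),H,21),((.4815,-.3337,.255),H,4)],(T,L))
E
```

```text
xyz [[-0.0, -0.0, -0.04], [-0.0, -0.0, -0.04], [0.0, 0.0, -0.04], [-0.0, -0.0, -0.04], [-0.0, -0.0, -0.04]] 
rot [[0.0, 0.0, 0.0], [0.0, 0.0, 0.0], [0.0, 0.0, 0.0], [0.0, 0.0, 0.0], [0.0, 0.0, 0.0]]
max 0.012 0.0 --
xyz [[0.0, 0.01, -0.022], [0.0, 0.028, -0.06], [0.0, 0.031, -0.066], [0.0, 0.031, -0.066], [0.0, 0.028, -0.06], [0.0, 0.01, -0.022]] 
rot [[0.0, 0.0, 0.0], [0.0, 0.0, 0.0], [0.0, 0.0, 0.0], [0.0, 0.0, 0.0], [0.0, 0.0, 0.0], [0.0, 0.0, 0.0]]
max 0.021875328568960968 0.0 --
xyz [[-0.013, -0.001, -0.001], [-0.04, -0.003, -0.002], [-0.066, -0.006, -0.003], [-0.093, -0.008, -0.004], [-0.12, -0.01, -0.005], [-0.139, -0.012, -0.005], [-0.14, -0.011, -0.005], [-0.14, -0.011, -0.005]] 
rot [[-0.0, -0.0, 0.0], [-0.0, -0.0, 0.001], [-0.001, -0.0, 0.001], [-0.001, -0.001, 0.001], [-0.001, -0.001, 0.002], [-0.001, -0.001, 0.002], [-0.001, -0.001, 0.002], [-0.001, -0.001, 0.002]]
xyz [[-0.14, -0.011, -0.005], [-0.14, -0.011, -0.005], [-0.14, -0.01, -0.005], [-0.14, -0.01, -0.005], [-0.14, -0.01, -0.005], [-0.14, -0.009, -0.005], [-0.14, -0.009, -0.004], [-0.139, -0.009, -0.004]] 
rot [[-0.001, -0.001, 0.002], [-0.001, -0.001, 0.002], [-0.001, -0.001, 0.002], [-0.001, -0.001, 0.002], [-0.001, -0.001, 0.002], [-0.001, -0.001, 0.002], [-0.001, -0.001, 0.002], [-0.001, -0.001, 0.002]]
xyz [[-0.12, -0.007, -0.004], [-0.093, -0.006, -0.003], [-0.067, -0.004, -0.002], [-0.04, -0.002, -0.001], [-0.013, -0.001, -0.0]] 
rot [[-0.001, -0.001, 0.002], [-0.001, -0.001, 0.001], [-0.001, -0.0, 0.001], [-0.0, -0.0, 0.001], [-0.0, -0.0, 0.0]]
max 0.04215613834306933 0.14696938456699069 --
xyz [[0.0, -0.016, 0.034], [0.0, -0.016, 0.034], [0.0, -0.016, 0.034], [0.0, -0.016, 0.034]] 
rot [[0.0, 0.0, 0.0], [0.0, 0.0, 0.0], [0.0, 0.0, 0.0], [0.0, 0.0, 0.0]]
max 0.01127297653683356 0.0 --
```

Request:
apply_moves(xyz=[[0,0,-0.015],[0,0,-0.03],[0,0,-0.04],[0,0,-0.04],[0,0,-0.04],[0,0,-0.035],[0,0.01,-0.022],[0,0.028,-0.06]], rot=[[0,0,0],[0,0,0],[0,0,0],[0,0,0],[0,0,0],[0,0,0],[0,0,0],[0,0,0]], hand=[-1,-1,-1,-1,-1,-1,-1,-1])

```text
clock: 16.08
position: [0.4101, 0.3237, 0.2272]
ee_rot: [0.135, 0.618, 0.757, 0.165]
contact_force: [1.2, 0.7, -3.3]
width: 0.0082
gripper_force: 61.0
```

Request:
apply_moves(xyz=[[0,0.031,-0.066],[0,0.031,-0.066],[0,0.028,-0.06],[0,0.01,-0.022],[-0.013,-0.001,-0.001],[-0.04,-0.003,-0.002],[-0.066,-0.006,-0.003],[-0.093,-0.008,-0.004]], rot=[[0,0,0],[0,0,0],[0,0,0],[0,0,0],[0,0,0],[0,0,0.001],[-0.001,0,0.001],[-0.001,-0.001,0.001]], hand=[-1,-1,-1,-1,-1,-1,-1,-1])

```text
clock: 17.08
position: [0.4185, 0.2602, 0.2989]
ee_rot: [0.137, 0.618, 0.755, 0.168]
contact_force: [-0.2, 0.5, -4.3]
width: 0.0084
gripper_force: 61.0
```

Request:
apply_moves(xyz=[[-0.12,-0.01,-0.005],[-0.139,-0.012,-0.005],[-0.14,-0.011,-0.005],[-0.14,-0.011,-0.005],[-0.14,-0.011,-0.005],[-0.14,-0.011,-0.005],[-0.14,-0.01,-0.005],[-0.14,-0.01,-0.005]], rot=[[-0.001,-0.001,0.002],[-0.001,-0.001,0.002],[-0.001,-0.001,0.002],[-0.001,-0.001,0.002],[-0.001,-0.001,0.002],[-0.001,-0.001,0.002],[-0.001,-0.001,0.002],[-0.001,-0.001,0.002]], hand=[-1,-1,-1,-1,-1,-1,-1,-1])

```text
clock: 18.08
position: [0.4519, -0.0697, 0.2984]
ee_rot: [0.141, 0.626, 0.748, 0.17]
contact_force: [0.3, 0.1, -3.8]
width: 0.0082
gripper_force: 61.0
```

Request:
apply_moves(xyz=[[-0.14,-0.01,-0.005],[-0.14,-0.009,-0.005],[-0.14,-0.009,-0.004],[-0.139,-0.009,-0.004],[-0.12,-0.007,-0.004],[-0.093,-0.006,-0.003],[-0.067,-0.004,-0.002],[-0.04,-0.002,-0.001]], rot=[[-0.001,-0.001,0.002],[-0.001,-0.001,0.002],[-0.001,-0.001,0.002],[-0.001,-0.001,0.002],[-0.001,-0.001,0.002],[-0.001,-0.001,0.001],[-0.001,0,0.001],[0,0,0.001]], hand=[-1,-1,-1,-1,-1,-1,-1,-1])

```text
clock: 19.08
position: [0.4801, -0.3314, 0.2989]
ee_rot: [0.145, 0.63, 0.743, 0.173]
contact_force: [0.4, 0.7, -4.1]
width: 0.0084
gripper_force: 61.0
```

Request:
apply_moves(xyz=[[-0.013,-0.001,0],[0,-0.016,0.034],[0,-0.016,0.034],[0,-0.016,0.034],[0,0,0],[0,0,0]], rot=[[0,0,0],[0,0,0],[0,0,0],[0,0,0],[0,0,0],[0,0,0]], hand=[-1,-1,-1,-1,-1,-1])

```text
clock: 19.82
position: [0.4814, -0.3344, 0.2656]
ee_rot: [0.145, 0.63, 0.743, 0.173]
contact_force: [0.3, 0.6, -3.2]
width: 0.0086
gripper_force: 61.1
```

```bash
python3 - <<'E'
from h import *
import pickle
C=shot("scene");D=shot("side"); W=shot("wrist"); pickle.dump((C,D,W),open("d5.pkl","wb"))
im=np.hstack([C["p"][150:384,40:300],D["p"][184:384,180:440].repeat(1,0) if 0 else cv2.resize(D["p"][150:384,180:440],(260,234))])
im=cv2.resize(im,(800,360),interpolation=cv2.INTER_CUBIC); cv2.imwrite("pics/h.png",cv2.cvtColor(im,cv2.COLOR_RGB2BGR))
s=status.get_state(); print(s["clock"],s["position"],s["contact_force"],s["width"],s["qpos"].round(2),R.from_matrix(lean(.168,np.radians(26)).T@q2R(s["ee_rot"])).as_rotvec())
M=q2R(s["ee_rot"]); p=s["position"]
for nm,X in (("sc",C),("sd",D)):
  for x,y,z in [(.0045,.0625,0),(.0045,-.0625,0),(-.0045,-.0625,0)]:
    P=p+M@np.array([y,x,.15-z])   # tool x=slab y, tool y=slab x, tool z=-slab z
    print(nm,(x,y,z),P.round(3),proj(X,P).round(1))
E
```

```text
19.975 [ 0.48139738 -0.3346297   0.26594847] [ 0.34993137  0.32584323 -3.53019039] 0.008176897631953872 [-0.98  0.14  1.69  0.45  1.15 -1.3 ] [-0.00145734 -0.00078706  0.00377936]
sc (0.0045, 0.0625, 0) [ 0.54  -0.261  0.133] [156.3 262.3]
sc (0.0045, -0.0625, 0) [ 0.561 -0.385  0.133] [118.8 310.3]
sc (-0.0045, -0.0625, 0) [ 0.553 -0.386  0.129] [116.6 308.7]
sd (0.0045, 0.0625, 0) [ 0.54  -0.261  0.133] [285.6 292.9]
sd (0.0045, -0.0625, 0) [ 0.561 -0.385  0.133] [328.7 354.9]
sd (-0.0045, -0.0625, 0) [ 0.553 -0.386  0.129] [324.1 358.6]
```

View pics/h.png

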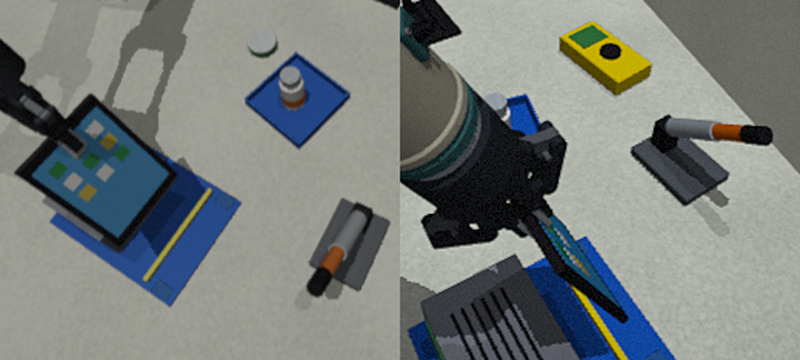

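The held tablet's lower corners at crop (177,175) and (122,248) are within about 1.5 px of where I predicted. The side view shows it clear of the case and over the channel. Descending.

Request:
apply_moves(xyz=[[0,-0.009,0.018],[0,-0.018,0.036],[0,-0.026,0.054],[0,-0.026,0.054],[0,-0.026,0.054],[0,-0.026,0.054],[0,-0.02,0.041],[0,-0.012,0.024]], rot=[[0,0,0],[0,0,0],[0,0,0],[0,0,0],[0,0,0],[0,0,0],[0,0,0],[0,0,0]], hand=[-1,-1,-1,-1,-1,-1,-1,-1])

```text
clock: 20.98
position: [0.4811, -0.3338, 0.1524]
ee_rot: [0.144, 0.63, 0.743, 0.173]
contact_force: [-0.8, 1.0, -3.3]
width: 0.008
gripper_force: 60.9
```

Request:
apply_moves(xyz=[[0,-0.004,0.008],[0,0,0],[0,0,0]], rot=[[0,0,0],[0,0,0],[0,0,0]], hand=[-1,-1,-1])

```text
clock: 21.35
position: [0.4816, -0.3345, 0.1516]
ee_rot: [0.146, 0.63, 0.743, 0.172]
contact_force: [0.7, -0.4, -3.9]
width: 0.008
gripper_force: 61.0
```

```bash
cat > st.py <<'E'
from h import *
s=status.get_state(); M=q2R(s["ee_rot"]); p=s["position"]
c,n=np.cos(.168),np.sin(.168); W=np.array([[c,n,0],[-n,c,0],[0,0,1]])
f=lambda P:(W@(P-np.array([.497,-.331,0]))).round(4)
print(s["clock"],p.round(4),"F",(W@s["contact_force"]).round(1),"w",s["width"],s["gripper_force"])
print("foot",f(p+M@[0,0,.15]),"top",f(p+M@[0,0,-.04]),"lean",np.degrees(np.arccos(-M[2,2])).round(2),"yaw",np.arctan2(M[1,0],M[0,0]).round(4)-np.pi/2)
E
python3 st.py
```

```text
21.35 [ 0.4816 -0.3345  0.1516] F [ 0.6 -0.5 -3.9] w 0.007986848424019935 60.99131226539612
foot [ 0.0502 -0.001   0.0169] top [-0.0333 -0.0008  0.1875] lean 26.09 yaw 0.16420367320510354
```

Request:
apply_moves(xyz=[[0,-0.002,0.004],[0,-0.002,0.004],[0,-0.002,0.004],[0,-0.002,0.004],[0,0,0]], rot=[[0,0,0],[0,0,0],[0,0,0],[0,0,0],[0,0,0]], hand=[-1,-1,-1,-1,-1])

```text
clock: 21.98
position: [0.4812, -0.334, 0.1453]
ee_rot: [0.145, 0.63, 0.743, 0.173]
contact_force: [-0.3, -0.4, -3.4]
width: 0.0086
gripper_force: 61.0
```

Request:
apply_moves(xyz=[[0,-0.0015,0.003],[0,-0.0015,0.003],[0,0,0]], rot=[[0,0,0],[0,0,0],[0,0,0]], hand=[-1,-1,-1])

```text
clock: 22.35
position: [0.4812, -0.334, 0.1434]
ee_rot: [0.145, 0.63, 0.743, 0.173]
contact_force: [-0.7, -0.4, -4.1]
width: 0.0085
gripper_force: 61.0
```

Request:
apply_moves(xyz=[[0,-0.0015,0.003],[0,0,0]], rot=[[0,0,0],[0,0,0]], hand=[-1,-1])

```text
clock: 22.6
position: [0.4813, -0.3342, 0.143]
ee_rot: [0.145, 0.63, 0.743, 0.173]
contact_force: [-1.3, 0.3, 0.6]
width: 0.0078
gripper_force: 61.8
```

Request:
apply_moves(xyz=[[0,0.0035,0.0],[0,0.003,0.0015],[0,0.003,0.0015],[0,0,0]], rot=[[0,0,0],[0,0,0],[0,0,0],[0,0,0]], hand=[-1,-1,-1,-1])

```text
clock: 23.1
position: [0.4844, -0.3337, 0.1431]
ee_rot: [0.145, 0.63, 0.743, 0.173]
contact_force: [-1.6, -1.2, -1.4]
width: 0.008
gripper_force: 61.5
```

```bash
python3 st.py
```

```text
23.1 [ 0.4844 -0.3337  0.1431] F [-1.8 -0.9 -1.4] w 0.008032017575367886 61.50762677192688
foot [ 0.053  -0.0006  0.0083] top [-0.0305 -0.0006  0.179 ] lean 26.07 yaw 0.16420367320510354
```

Request:
apply_moves(xyz=[[0,0.003,0.0015],[0,0,0]], rot=[[0,0,0],[0,0,0]], hand=[-1,-1])

```text
clock: 23.35
position: [0.4853, -0.3335, 0.1431]
ee_rot: [0.145, 0.63, 0.743, 0.173]
contact_force: [-2.1, -0.1, -0.6]
width: 0.0081
gripper_force: 61.6
```

```bash
python3 st.py
```

```text
23.35 [ 0.4853 -0.3335  0.1431] F [-2.1  0.3 -0.6] w 0.00808384240361748 61.61325931549072
foot [ 0.0539 -0.0006  0.0083] top [-0.0296 -0.0005  0.179 ] lean 26.06 yaw 0.16420367320510354
```

Request:
apply_moves(xyz=[[0,0.003,0.0013],[0,0.003,0.0013],[0,0,0]], rot=[[0,0,0],[0,0,0],[0,0,0]], hand=[-1,-1,-1])

```text
clock: 23.72
position: [0.4872, -0.3331, 0.1431]
ee_rot: [0.145, 0.63, 0.743, 0.173]
contact_force: [-1.5, -0.0, 0.6]
width: 0.0084
gripper_force: 61.7
```

```bash
python3 st.py
```

```text
23.725 [ 0.4872 -0.3331  0.1431] F [-1.4  0.2  0.6] w 0.008353172087449647 61.694523096084595
foot [ 0.0558 -0.0004  0.0083] top [-0.0276 -0.0004  0.179 ] lean 26.05 yaw 0.16440367320510352
```

Request:
apply_moves(xyz=[[0,0.003,0.0013],[0,0,0]], rot=[[0,0,0],[0,0,0]], hand=[-1,-1])

```text
clock: 23.98
position: [0.4878, -0.3331, 0.1432]
ee_rot: [0.145, 0.63, 0.743, 0.172]
contact_force: [-4.8, -0.4, 2.6]
width: 0.0085
gripper_force: 62.2
```

Request:
apply_moves(xyz=[[0,0.003,0.0013],[0,0,0]], rot=[[0,0,0],[0,0,0]], hand=[-1,-1])

```text
clock: 24.22
position: [0.4884, -0.3332, 0.1434]
ee_rot: [0.145, 0.63, 0.743, 0.172]
contact_force: [-6.5, -1.4, 5.4]
width: 0.0084
gripper_force: 62.6
```

```bash
python3 - <<'E'
from h import *
s=status.get_state(); M=q2R(s["ee_rot"]); p=s["position"]; print(s["qpos"].round(2))
foot=p+M@[0,0,.15]; xs=np.array([np.cos(.168),np.sin(.168),0])
F=foot-.0005*xs+[0,0,0]; T=lean(.168,np.radians(30.0)); P=F-.15*T[:,2]; plan([(P,T,8)])
E
python3 st.py
```

```text
[-0.97  0.26  1.88  0.54  0.88 -1.46]
xyz [[-0.0, -0.002, 0.0], [-0.0, -0.005, 0.0], [-0.0, -0.006, 0.0], [-0.0, -0.006, -0.0], [-0.0, -0.006, -0.0], [-0.0, -0.006, -0.0], [-0.0, -0.005, -0.0], [-0.0, -0.002, -0.0]] 
rot [[-0.003, 0.0, -0.0], [-0.008, 0.0, -0.0], [-0.011, 0.0, -0.0], [-0.011, 0.0, -0.0], [-0.011, 0.0, -0.0], [-0.011, 0.0, -0.0], [-0.008, 0.0, -0.0], [-0.003, 0.0, -0.0]]
max 0.0018 0.6599999999999999 --
24.225 [ 0.4884 -0.3332  0.1434] F [-6.6 -0.3  5.4] w 0.00844678036932236 62.60117769241333
foot [ 0.0569 -0.0008  0.0086] top [-0.0264 -0.0007  0.1794] lean 25.98 yaw 0.16530367320510342
```

Request:
apply_moves(xyz=[[0,-0.004,-0.001],[0,-0.005,0],[0,-0.006,0],[0,-0.006,0],[0,-0.006,0],[0,-0.006,0],[0,-0.005,0],[0,-0.002,0]], rot=[[-0.003,0,0],[-0.008,0,0],[-0.011,0,0],[-0.011,0,0],[-0.011,0,0],[-0.011,0,0],[-0.008,0,0],[-0.003,0,0]], hand=[-1,-1,-1,-1,-1,-1,-1,-1])

```text
clock: 25.22
position: [0.4784, -0.3348, 0.1384]
ee_rot: [0.167, 0.625, 0.736, 0.198]
contact_force: [-6.1, -1.0, 5.6]
width: 0.0082
gripper_force: 62.7
```

```bash
python3 st.py
```

```text
25.225 [ 0.4784 -0.3348  0.1384] F [-6.1 -0.   5.6] w 0.008214429399931914 62.65822649002075
foot [ 0.0562 -0.0008  0.0086] top [-0.039  -0.0006  0.173 ] lean 30.07 yaw 0.16390367320510335
```

Request:
apply_moves(xyz=[[0,-0.0044,0],[0,0,0]], rot=[[-0.0083,0,0],[0,0,0]], hand=[-1,-1])

```text
clock: 25.48
position: [0.4773, -0.335, 0.1378]
ee_rot: [0.17, 0.624, 0.736, 0.201]
contact_force: [-6.2, -0.2, 4.3]
width: 0.0085
gripper_force: 62.6
```

Request:
apply_moves(xyz=[[0,-0.0044,0],[0,0,0]], rot=[[-0.0083,0,0],[0,0,0]], hand=[-1,-1])

```text
clock: 25.72
position: [0.4762, -0.3352, 0.1371]
ee_rot: [0.173, 0.623, 0.735, 0.205]
contact_force: [-5.2, -0.2, 5.2]
width: 0.0087
gripper_force: 62.7
```

```bash
python3 st.py; python3 -c "
from h import *
print(status.get_state()['moment'])"
```

```text
25.725 [ 0.4762 -0.3352  0.1371] F [-5.2  0.7  5.2] w 0.008713774762086415 62.69680380821228
foot [ 0.0562 -0.0008  0.0086] top [-0.0419 -0.0006  0.1714] lean 31.07 yaw 0.16380367320510336
[0.08454811 0.80968815 0.21883676]
```

Request:
apply_moves(xyz=[[0,-0.0044,0],[0,0,0]], rot=[[-0.0083,0,0],[0,0,0]], hand=[-1,-1])

```text
clock: 25.98
position: [0.4753, -0.3354, 0.1364]
ee_rot: [0.176, 0.622, 0.734, 0.208]
contact_force: [-4.8, -0.7, 4.8]
width: 0.0083
gripper_force: 62.5
```

```bash
python3 st.py; python3 -c "
from h import *
print(status.get_state()['moment'])"
```

```text
25.975 [ 0.4753 -0.3354  0.1364] F [-4.9  0.2  4.8] w 0.008278751290313023 62.50693917274475
foot [ 0.0564 -0.0008  0.0087] top [-0.0431 -0.0006  0.1705] lean 31.58 yaw 0.16410367320510355
[0.01393099 0.67131133 0.28834722]
```

Request:
apply_moves(xyz=[[0,-0.0044,0],[0,0,0]], rot=[[-0.0083,0,0],[0,0,0]], hand=[-1,-1])

```text
clock: 26.22
position: [0.4748, -0.3354, 0.1362]
ee_rot: [0.179, 0.621, 0.733, 0.212]
contact_force: [-0.9, 0.7, 6.2]
width: 0.0084
gripper_force: 62.4
```

```bash
python3 st.py; python3 -c "
from h import *
print(status.get_state()['moment'])"
```

```text
26.225 [ 0.4748 -0.3354  0.1362] F [-0.8  0.8  6.2] w 0.008366996767023191 62.37016439437866
foot [ 0.0572 -0.0008  0.0092] top [-0.0439 -0.0006  0.17  ] lean 32.15 yaw 0.16470367320510348
[-0.05817344  0.50859344  0.52611782]
```

The tablet now touches both the rib and the case edge with light forces, so I'll release it.

Request:
apply_moves(xyz=[[0,0,0],[0,0,0],[0,0,0],[0,0,0]], rot=[[0,0,0],[0,0,0],[0,0,0],[0,0,0]], hand=[-0.7,-0.5,-0.3,-0.2], force=20)

```text
clock: 26.72
position: [0.474, -0.3352, 0.135]
ee_rot: [0.177, 0.622, 0.733, 0.211]
contact_force: [1.4, 1.1, 0.5]
width: 0.0339
gripper_force: 0.0
```

```bash
python3 st.py
```

```text
26.725 [ 0.474  -0.3352  0.135 ] F [1.6 0.8 0.5] w 0.03385189804515484 0.0
foot [ 0.0561 -0.0003  0.0078] top [-0.0446 -0.0003  0.1689] lean 32.01 yaw 0.16410367320510355
```

Released, with no load on the fingers. Withdrawing along the slab.

Request:
apply_moves(xyz=[[0,0,-0.02],[0,0,-0.04],[0,0,-0.06],[0,0,-0.08],[0,0,-0.1],[0,0,-0.1],[0,0,-0.06],[0,0,-0.02]], rot=[[0,0,0],[0,0,0],[0,0,0],[0,0,0],[0,0,0],[0,0,0],[0,0,0],[0,0,0]], hand=[-0.2,-0.2,-0.2,-0.2,-0.2,-0.2,-0.2,-0.2])

```text
clock: 27.72
position: [0.3981, -0.3488, 0.259]
ee_rot: [0.179, 0.622, 0.733, 0.21]
contact_force: [-0.1, -0.7, 0.5]
width: 0.0344
gripper_force: 0.0
```

```bash
python3 - <<'E'
from h import *
import pickle
s=status.get_state(); print(s["clock"],s["position"],s["contact_force"])
C=shot("scene");D=shot("side");W=shot("wrist"); pickle.dump((C,D,W),open("d6.pkl","wb"))
h=cv2.cvtColor(C["p"],cv2.COLOR_RGB2HSV); H,S,V=[h[...,i].astype(int) for i in range(3)]
m=((H>92)&(H<112)&(S>60)&(V>70)).astype(np.uint8); m[:180]=0; m[:,220:]=0
m=cv2.morphologyEx(m,cv2.MORPH_CLOSE,np.ones((5,5)))
n,l,st,ce=cv2.connectedComponentsWithStats(m); i=1+np.argmax(st[1:,4]); q=cv2.boxPoints(cv2.minAreaRect(np.argwhere(l==i)[:,::-1].astype(np.float32))); print(st[i],q.round(1).tolist())
# expected tablet corners for ideal rest
yaw,th=.168,np.radians(31.2); c,n_=np.cos(yaw),np.sin(yaw); Z=np.array([-np.sin(th)*c,-np.sin(th)*n_,np.cos(th)]); X=np.array([np.cos(th)*c,np.cos(th)*n_,np.sin(th)]); Y=np.array([-n_,c,0])
O=np.array([.497,-.331,0])+.056*np.array([c,n_,0])+[0,0,.0083]
for y in(.0625,-.0625):
  for z in(0,.19): print("exp",y,z,proj(C,O+X*.0045+Y*y+Z*z).round(1),proj(D,O+X*.0045+Y*y+Z*z).round(1),proj(W,O+X*.0045+Y*y+Z*z).round(1))
g=cv2.cvtColor(W["p"],cv2.COLOR_RGB2GRAY)
for X_ in (C,D):
    hh=cv2.cvtColor(X_["p"],cv2.COLOR_RGB2HSV).astype(int); u,v=proj(X_,(.54,-.016,.04)).astype(int)
    k=np.zeros(hh.shape[:2],bool); k[v-25:v+25,u-25:u+25]=1
    o=(hh[...,0]<14)&(hh[...,1]>120)&(hh[...,2]>50)&k; print("bottle",np.argwhere(o).mean(0)[::-1].round(1) if o.any() else None)
E
```

```text
27.725 [ 0.39813755 -0.34877152  0.25898644] [-0.14053927 -0.69654473  0.51068279]
[  72  236  125  113 5429] [[71.4000015258789, 293.8999938964844], [118.4000015258789, 226.6999969482422], [196.8000030517578, 281.6000061035156], [149.8000030517578, 348.70001220703125]]
exp 0.0625 0 [170.4 279.9] [285.3 326.5] [257.4 111.2]
exp 0.0625 0.19 [120.3 235.9] [236.9 302.6] [262.9 116.9]
exp -0.0625 0 [138.5 323.3] [323.1 384.7] [257.5 190.5]
exp -0.0625 0.19 [ 79.9 282.5] [277.3 373.1] [262.3 247.8]
bottle [231.1 216.3]
bottle [242.9 241.5]
```

```bash
python3 - <<'E'
from h import *
import pickle
C,D,W=pickle.load(open("d6.pkl","rb"))
h=cv2.cvtColor(C["p"],cv2.COLOR_RGB2HSV)
for p in [(125,280),(185,290),(150,330)]: print(p,h[p[1],p[0]])
H,S,V=[h[...,i].astype(int) for i in range(3)]
a=h[290,185].astype(int); 
m=((H>90)&(H<109)&(V>60)).astype(np.uint8); m[:210]=0;m[:,220:]=0
m=cv2.morphologyEx(cv2.morphologyEx(m,cv2.MORPH_OPEN,np.ones((3,3))),cv2.MORPH_CLOSE,np.ones((9,9)))
n,l,st,ce=cv2.connectedComponentsWithStats(m); i=1+np.argmax(st[1:,4]); k=(l==i)
q=cv2.approxPolyDP(cv2.convexHull(np.argwhere(k)[:,::-1].astype(np.int32)),4,True)[:,0]; print(st[i],q.tolist(),ce[i].round(1))
yaw,th=.168,np.radians(31.2); c,n_=np.cos(yaw),np.sin(yaw); Z=np.array([-np.sin(th)*c,-np.sin(th)*n_,np.cos(th)]); X=np.array([np.cos(th)*c,np.cos(th)*n_,np.sin(th)]); Y=np.array([-n_,c,0])
O=np.array([.497,-.331,0])+.056*np.array([c,n_,0])+[0,0,.0083]
print("exp screen centre",proj(C,O+X*.0045+Z*.095))
g=cv2.cvtColor(W["p"],cv2.COLOR_RGB2GRAY)
for r in (112,116,120,125,140,160,180,200,220,240,246,252): print(r,g[r,240:290:3])
E
```

```text
(125, 280) [ 30   8 136]
(185, 290) [109 187 135]
(150, 330) [109 184 136]
[  88  244   76   74 2999] [[163, 279], [137, 317], [88, 284], [120, 244]] [126.4 281. ]
exp screen centre [129.73507571 281.08165569]
112 [ 63  62  82  99  51  55  75 168 103  72  72  72  73  74  69  86 181]
116 [ 64  60  59  46   2   0  59 166  99  76  75  74  70  68  72  85 177]
120 [ 45  53  53  47  13  17  25 161 100  74  69  70  67  73  69  85 180]
125 [ 50  52  51  61  19  30  21 136 101  70  74  71  75  68  70  91 179]
140 [ 45  50  49  76  22  26  25 135 102  70  71  73  67  71  69 106 177]
160 [ 52  54  48  48  28  17  24 137 102  75  69  69  72  70  70 122 178]
180 [ 45  48  44  51  11  18  26 130 102  74  77  72  69  67  69 146 179]
200 [ 44  52  49  48  33  23  30 118 103  72  70  70  66  63  78 173 180]
220 [110 105 110 109  48  24  20 130 175 180 184 181 183 177 186 180 180]
240 [177 183 182 175  75  17  20 126 178 175 182 181 182 183 182 105  15]
246 [178 179 179 180 102  19  25 124 174 177 177 176 178 178 182  86  12]
252 [179 176 181 178 184 178 181 183 178 180 175 173 179 179 179  81  10]
```

```bash
python3 -c "
from rig import job
print(job.sign_off())"
```

```text
the job is handed in; nothing more can be done
None
```

The job is handed in at about 28 s of the 64 s allowed: the bottle stands upright in the tray, and by the last camera check the tablet is released and leaning square and centred on the supply, foot against the rib; `sign_off` returned no verdict.

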